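# Bring a fossil under the lens of the macro-imaging stand

### The arm

A 7-joint arm with a two-finger parallel gripper is mounted at the origin on the work surface. World frame = base frame: x ahead of the robot, y to its left, z up, the work surface at z = 0. Lengths are in m, angles in rad, forces in N, time in s.
With the tool pointing down it reaches from about 0.425 to 0.95 m from the base axis. Payload 16.7 kg.
Tool frame: the origin (TCP) lies at the very end of the fingers, on their centre line; the grasp point (between the pads) lies 19 mm behind it; z points along the fingers, y is the line along which they close (so a half turn about z gives the same grasp; the last joint's range is limited). The gripper opens to 94 mm and grips with 3 to 60 N. Pads are 16 mm wide; open, the fingers measure 119 mm over their backs; the gripper's body (75 mm by 177 mm) begins 78 mm behind the grasp point.
Start: joints at [-1.437, 0.426, 0.074, 1.606, -0.034, 1.111, -0.067], TCP at [0.189, 0.648, 0.205] pointing down, gripper open.
Joint ranges: [-2.85, 2.85], [-0.5, 2.14], [-1.23, 1.37], [0.21, 2.46], [-1.02, 4.16], [0.16, 2.05], [-2.73, 2.73]. Speed limits (rad/s): [1.89, 1.89, 2.39, 2.39, 3.01, 3.01, 3.01].

### API

Orientations are given as a unit quaternion [w, x, y, z].
In Python, from station import get_obs, capture, sign_off gives the robot as it stands.
- The arm moves only by the tool arm_command, never from a script. Its argument "targets" is a list that holds one entry, the list of rows, each a list of 5 numbers: the closure, from 0 (fully open) to 1 (shut), then the shift along the tool's x, y, z in cm, then the turn about the tool's z in rad. A call has 1 to 20 rows; each row shifts and turns the commanded pose from where the row before left it, along the tool's axes as they then stand; what a row does not reach is not made up. A row lasts 1/12 s, in which the tool goes at most 41.7 mm and 7.16 degrees, less where a joint would pass 70% of its speed; a pose out of reach is approached as far as the arm can. A call is refused whole if a number of a shift passes 4.17 or a number of a turn 0.125, either way. A call with a gripper value outside its range is refused whole. The fingers move at their own pace and stop on an object; "squeeze" is the grip in N (left out, the last holds). Time passes only in rows, so rows that do not move let the fingers close. It gives the time, the measured TCP pose, the force, the opening and the grip force at its end, in the units of the state.
- get_obs(): the state, without advancing time (a new reading comes with each control period).
- capture(name): name is "scene" or "top" or "wrist"; returns a dict with "frame" (384x512x3 uint8, red, green, blue), "z_map" (384x512 float32, m along the optical axis (not along the pixel's ray), 0 where there is no reading), "fx", "fy", "cx", "cy" (pixels), "origin" and "rotation" of the camera in the world. Camera axes: x right, y down, z forward; pixel columns grow to the right and rows downward; lengths in m; the calibration is good to about 2 mm. A picture is of the moment at which its call begins.
- sign_off(): hands the job in; it is judged then, once.
The state is a dict: "time_s": time; "joint_positions": joint angles; "joint_vel": joint speeds; "effort": joint torques, N m; "eef_pos": TCP position; "eef_rot": TCP orientation; "ft_force": force on the tool from outside, world axes, zero at the start; "ft_torque": the same for the moment, N m; "finger_gap": opening from 0.0 (shut) to 1.0 (fully open); "grip_force": force on a finger pad.
Only numpy, scipy, OpenCV 4.12 (cv2) and the standard library are available. Lean on these libraries where they do the work, as an engineer would, in place of code of your own. Each camera call takes 0.05 s, during which the arm holds its last target. There are 200 camera calls.

### The job

Get the fossil ready for its next picture. First take the brown bottle off the stand's base plate and stand it upright on open bench; then turn the round specimen table by its knob so that the knob sits three clicks (90 degrees) clockwise, seen from above, from the index post on the carriage; last, push the carriage along its rail until it is fully home against the end stop under the lamp, pushing in the middle of its end plate because it jams when pushed off-centre. Leave the other things where they are and do not bump the lamp or camera.

Things in the scene. Friction and masses are not known exactly. Their poses are not given: they have to be found in the camera images.
- stand: Macro stand. Dark grey base plate 540 x 200 x 15 mm, fixed, origin in the middle of its underside; x runs along the rail, the way the carriage is pushed home; y left of that. Rail on the plate: 56 mm wide, top 40 mm above the bench, x = -250 to 165 mm. End stop: dark block on the rail, near face at x = 150 mm. Lens axis at x = 75, y = 0. Column 32 mm thick, 443 mm high, at x = 225 mm.
- head: Camera head, fixed on the stand, same origin and axes: column, arm, lens tube (72 mm across, upright on the lens axis, from 178 mm above the bench up), camera on top (to 425 mm) and ring lamp. Not to be bumped.
- lamp (a point): Centre of the underside of the ring lamp, on the lens axis, 137 mm above the bench. Flat ring, 190 mm across, 80 mm hole, 28 mm thick. With the carriage home it overhangs the rear face of the end plate by 20 mm, too far for an upright gripper: lean the tool about 40 degrees, fingers pointing forward under the lamp.
- slide (a joint): Carriage travel along the rail, m: 0 back, 0.25 home against the stop; starts at 0.005 to 0.055. Carriage: aluminium plate 150 x 70 mm, top 57 mm above the bench, captive on the rail; 4 N moves it, it stays where left. Pushed with closed fingertips more than about 15 mm beside its centre line it twists 4 degrees on its short saddle and jams; back off and it springs straight.
- end_plate (a point): Middle of the rear face of the carriage's end plate, 62 mm above the bench. The plate is upright, white, slippery, 110 mm wide across the rail, 8 mm thick, from 42 to 82 mm above the bench; its rear face looks along the stand's -x and is the place to push. When home this point is exactly at x = 0 of the stand.
- table_turn (a joint): Angle of the specimen table, rad, clockwise positive seen from above; 0 with the knob at the index post. Click stops every 30 degrees (0.5236 rad); about 0.05 N m (1 N at the knob) takes it off a stop, and it springs into the nearest stop when let go. Starts at -3 to +2 clicks; range -2.3 to 2.3 rad.
- table_center (a point): Centre of the top face of the specimen table, on its turning axis, 72 mm above the bench, 75 mm ahead of the end plate's rear face. Grey disc 116 mm across with a flat fossil (44 mm across, 16 mm high) fixed at its centre. The index post is a small steel post on the carriage 68 mm from here towards the end stop, level with the disc.
- knob (a point): Centre of the top of the turning knob, 117 mm above the bench: an upright steel cylinder, 16 mm thick, 45 mm high, 47 mm from the table's axis. It is a crank handle: its sleeve spins freely on its pin, so hold it with the tool in one attitude and lead it round in an arc. Go some 8 degrees past the wanted stop, for the carriage gives a few mm, and let go.
- bottle: Brown glass bottle, 56 mm across, 120 mm high, 0.11 to 0.22 kg, origin under its centre. Stands on the base plate beside the rail (either side), between carriage and lamp, where the specimen table would strike it. The low dish on the other side is not in the way.
- cap (a point): Centre of the top of the bottle's black cap, 120 mm above its underside. The cap is 30 mm across and 26 mm high; below it are 12 mm of narrower neck.
- dish: Bystander: flat closed dish, 60 mm across, 16 mm high, on the base plate beside the rail; the carriage and table pass over it. Origin under its centre.
- wash_bottle: Bystander: white squeeze bottle, 74 mm across, 175 mm high, on the bench beside the base plate. Origin under its centre.
- dropper0: Bystander: small white dropper bottle, 36 mm across, 103 mm high. Origin under its centre.
- dropper1: Bystander: second dropper bottle, the same size. Origin under its centre.
- slide_box: Bystander: grey closed box 202 x 92 x 37 mm, long side along its x. Origin under its centre.
- beaker: Bystander: glass beaker, 68 mm across, 90 mm high. Origin under its centre.
- brush: Bystander: brush 160 mm long, lying along its x axis. Origin under its middle.
Things that resemble listed ones, but are neither listed nor needed, are in the scene too. Leave any green look-alike of the bottle alone.

How it is judged:
On the way, in this order (a step that is already met when the one before it is completed fails the run):
1. the brown bottle stands upright on the bench, let go, with the carriage still back (height (world z) of bottle between -0.006 and 0.006 m and angle between bottle's own z axis and vertical below 0.12 rad and linear speed of bottle below 0.02 m/s and contact force between bottle and the fingers below 0.2 N and value of joint slide below 0.12 m), for 0.2 s.
2. the specimen table is at the third click clockwise from the index post, with the carriage still back (value of joint table_turn between 1.45 and 1.69 rad and value of joint slide below 0.12 m), for 0.2 s.
At the end, for the whole second after the job is handed in: The carriage is within 4 mm of its end stop and at rest, the specimen table is within 7 degrees of the third click (90 degrees) clockwise from the index post, and the brown bottle stands upright (within 7 degrees), still, on the bench itself, off the base plate (value of joint slide above 0.246 m and velocity of joint slide below 0.01 m/s and value of joint table_turn between 1.45 and 1.69 rad and height (world z) of bottle between -0.006 and 0.006 m and angle between bottle's own z axis and vertical below 0.12 rad and linear speed of bottle below 0.02 m/s); the robot touches nothing.
It fails at once if the brown bottle is tipped over (angle between bottle's own z axis and vertical above 0.7 rad).
It fails at once if the lamp, camera or column is bumped with more than 10 N (contact force between any of the arm, the fingers and head above 10 N).
It fails at once if one of the other things is moved by more than 30 mm (distance of any of dish, wash_bottle, dropper0, dropper1, slide_box, beaker, brush from where it was at the start of the episode above 0.03 m).
It also fails if it takes over 70 s, if anything falls off the work surface, if the arm or the gripper's body presses on something with over 40 N, if the wrist force passes 120 N, or if a joint passes its speed limit or range.

## Working session

There is one attempt and no reset: what is moved stays moved. The work goes in short steps, Python scripts to look and compute and a tool call to move; the robot and the scene stay as the last step left them, time stands still between calls to the robot, and variables do not carry over. Pictures are saved under pics/ and viewed, at most 10 in all, crops included, and the job is handed in when it is done.

Besides the shell and the picture viewer there is one more tool, called after "Emit:" in YAML: its name, and indented under it one key for each argument. arm_command: Moves the arm, as the interface text tells. Its arguments: {"type":"object","properties":{"targets":{"type":"array","items":{"type":"array","items":{"type":"array","items":{"type":"number"}}}},"squeeze":{"type":"number"}},"required":["targets"]}

```bash
mkdir -p pics; ls; python3 - <<'E'
from station import *
import cv2,numpy as np,pickle
o=get_obs();print(o)
d={}
for n in("scene","top"):
    c=capture(n);d[n]=c;cv2.imwrite(f"pics/{n}0.png",c["frame"][:,:,::-1])
    print(n,c["fx"],c["cx"],c["cy"],c["origin"],np.round(c["rotation"],3))
pickle.dump(d,open("c0.pkl","wb"))
E
```

```text
pics
{'time_s': 0.0, 'joint_positions': array([-1.43649754,  0.42669037,  0.07385572,  1.60658525, -0.03412918,
        1.11081752, -0.06714945]), 'joint_vel': array([ 1.67872770e-03, -2.25947734e-03,  8.80923547e-04,  9.42901011e-04,
        6.15182273e-05,  1.91918161e-03, -1.51106669e-04]), 'effort': array([ 7.80918890e-04, -9.35792255e+01,  3.66845168e+00, -4.54172981e+01,
       -4.85904480e-02,  2.01033539e-02,  1.20956702e-04]), 'eef_pos': array([0.18890484, 0.64757772, 0.20481313]), 'eef_rot': array([-5.58160685e-05,  1.41472062e-01,  9.89942054e-01, -6.18076131e-04]), 'ft_force': array([ 0.47963159, -0.00775497,  0.35376507]), 'ft_torque': array([0.04425102, 0.00880159, 0.01531341]), 'grip_force': 0.0, 'finger_gap': 1.0015988131343285}
scene 481.3476341707626 259.84652546321564 194.18153998816916 [ 1.80975027 -1.09736518  1.35753636] [-0.403  0.816  0.374 -0.182]
top 346.79515886723027 256.33895299547595 188.70678715233916 [ 0.45564303 -0.02653245  1.27409621] [ 0.041 -0.702  0.71  -0.032]
```

View pics/top0.png

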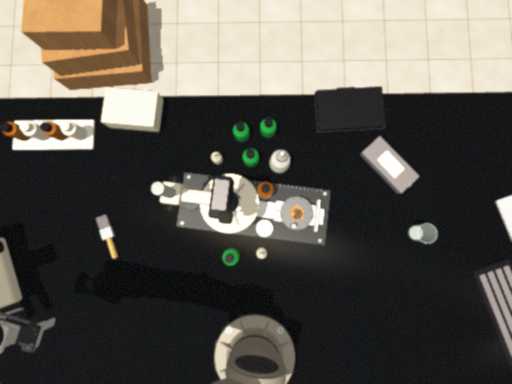

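View pics/scene0.png

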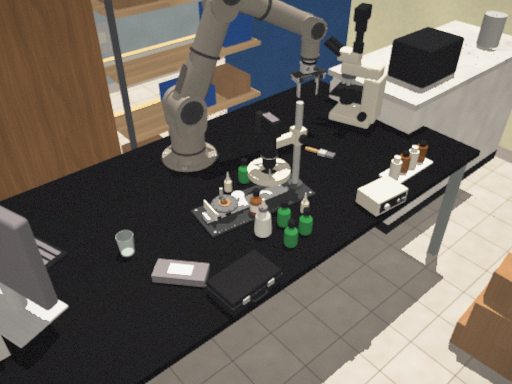

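```bash
cat > h.py <<'E'
import cv2,numpy as np,pickle
from scipy.spatial.transform import Rotation as R
def rot(q): return R.from_quat([q[1],q[2],q[3],q[0]]).as_matrix()
def CR(c):
    r=np.array(c["rotation"]); return r if r.shape==(3,3) else rot(r)
def ray(c,u,v):
    return CR(c)@np.array([(u-c["cx"])/c["fx"],(v-c["cy"])/c["fy"],1.])
def onz(c,u,v,z):
    d=ray(c,u,v);o=np.array(c["origin"]);return o+d*(z-o[2])/d[2]
def dep(c,u,v): return np.array(c["origin"])+ray(c,u,v)*c["z_map"][int(round(v)),int(round(u))]
def proj(c,p):
    q=CR(c).T@(np.array(p)-c["origin"]);return np.array([c["cx"]+c["fx"]*q[0]/q[2],c["cy"]+c["fy"]*q[1]/q[2]])
def cloud(c):
    v,u=np.mgrid[:384,:512];z=c["z_map"]
    return np.stack([(u-c["cx"])/c["fx"]*z,(v-c["cy"])/c["fy"]*z,z],-1)@CR(c).T+c["origin"]
E
python3 - <<'E'
from h import *
d=pickle.load(open("c0.pkl","rb"));t=d["top"]
np.set_printoptions(precision=3,suppress=True)
for n,u,v in [("brown",265,190),("plateTL",184,174),("plateTR",329,188),("plateBL",178,227),("plateBR",325,243),("endplate",320,215),("table",297,212),("lamp",230,185),("dish",264,228),("wash",280,160),("gr1",251,157),("gr2",230,257),("dropA",216,158),("dropB",262,253),("gr3",268,127),("gr4",241,131),("bench",300,300)]:
    print(n,dep(t,u,v))
cv2.imwrite("pics/crop.png",cv2.resize(t["frame"][140:280,160:345,::-1],None,fx=4.2,fy=4.2,interpolation=cv2.INTER_CUBIC))
E
```

```text
brown [ 0.569 -0.041  0.138]
plateTL [0.644 0.254 0.015]
plateTR [ 0.588 -0.279  0.001]
plateBL [0.451 0.276 0.003]
plateBR [ 0.388 -0.257  0.005]
endplate [ 0.488 -0.237  0.035]
table [ 0.498 -0.15   0.086]
lamp [0.555 0.049 0.418]
dish [ 0.444 -0.038  0.034]
wash [ 0.669 -0.093  0.138]
gr1 [0.685 0.004 0.112]
gr2 [0.352 0.076 0.12 ]
dropA [0.693 0.13  0.063]
dropB [ 0.362 -0.029  0.099]
gr3 [ 0.797 -0.056  0.084]
gr4 [0.785 0.039 0.083]
bench [ 0.188 -0.163  0.001]
```

View pics/crop.png

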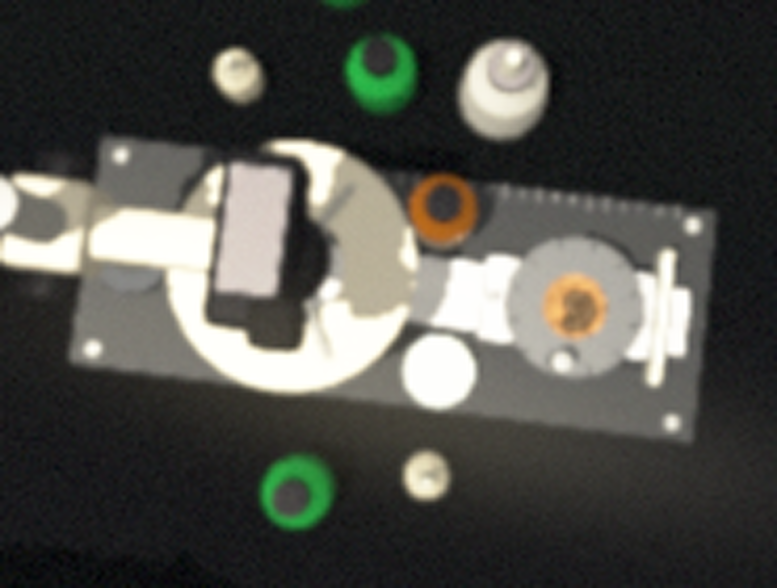

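```bash
python3 - <<'E'
from h import *
d=pickle.load(open("c0.pkl","rb"));t=d["top"]
np.set_printoptions(precision=3,suppress=True)
P=lambda a,b,z:onz(t,160+a/4.2-.5+.12,140+b/4.2-.5+.12,z)[:2]
S=[P(120,155,.015),P(693,225,.015),P(92,348,.015),P(672,422,.015)]
print(S,"mid",np.mean(S,0))
ax=(S[0]-S[1]+S[2]-S[3]);print("stand x deg",np.degrees(np.arctan2(ax[1],ax[0])),np.linalg.norm(ax)/2)
print("cap",P(443,205,.135),"table",P(573,307,.072),"knob",P(565,360,.117),"endpl",P(667,250,.082),P(653,385,.082),"dish",P(439,371,.031))
R0=rot(np.array([0,.14147,.98994,0]));print(R0.T@[0.53-.189,-.08-.648,0],"box",[P(x,y,.037) for x,y in [((390-160)*4.2,(165-140)*4.2),((420-160)*4.2,(233-140)*4.2)]])
E
```

```text
[array([0.635, 0.238]), array([ 0.568, -0.26 ]), array([0.467, 0.261]), array([ 0.399, -0.237])] mid [0.517 0.001]
stand x deg 82.2571454464332 0.502312440425257
cap [ 0.575 -0.042] table [ 0.496 -0.149] knob [ 0.453 -0.137] endpl [ 0.541 -0.225] [ 0.432 -0.211] dish [ 0.444 -0.038]
[-0.531 -0.603  0.   ] box [array([ 0.666, -0.492]), array([ 0.423, -0.585])]
```

Emit:
arm_command:
  targets:
    - [[0,0,0,-4,0],[0,0,0,-4,0],[0,0,0,-4,0],[0,0,0,-4,0],[0,0,0,-4,0],[0,0,0,-4,0],[0,0,0,-4,0],[0,0,0,-1,0]]

```text
time_s: 0.77
eef_pos: [0.1892, 0.6484, 0.502]
eef_rot: [0.0, 0.142, 0.99, 0.003]
ft_force: [0.2, -0.7, 1.5]
finger_gap: 1.0
grip_force: 0.0
```

Emit:
arm_command:
  targets:
    - [[0,0,0,0,0.12],[0,0,0,0,0.12],[0,0,0,0,0.12],[0,0,0,0,0.12],[0,0,0,0,0.12],[0,0,0,0,0.12],[0,0,0,0,0.12],[0,0,0,0,0.12],[0,0,0,0,0.12],[0,0,0,0,0.12],[0,0,0,0,0.12],[0,0,0,0,0.1]]

```text
time_s: 1.77
eef_pos: [0.189, 0.6479, 0.495]
eef_rot: [0.0, 0.755, 0.656, -0.0]
ft_force: [-0.4, 0.3, -0.3]
finger_gap: 1.001
grip_force: 0.0
```

Emit:
arm_command:
  targets:
    - [[0,-2.6,3.2,0,0],[0,-2.6,3.2,0,0],[0,-2.6,3.2,0,0],[0,-2.6,3.2,0,0],[0,-2.6,3.2,0,0],[0,-2.6,3.2,0,0],[0,-2.6,3.2,0,0],[0,-2.6,3.2,0,0],[0,-2.6,3.2,0,0],[0,-2.6,3.2,0,0]]

```text
time_s: 2.6
eef_pos: [0.4726, 0.346, 0.4954]
eef_rot: [-0.0, 0.752, 0.659, -0.0]
ft_force: [0.5, 0.9, -0.4]
finger_gap: 0.999
grip_force: 0.0
```

Emit:
arm_command:
  targets:
    - [[0,-3.7,0.6,0,0],[0,-3.7,0.6,0,0],[0,-3.7,0.6,0,0],[0,-3.7,0.6,0,0],[0,-3.7,0.6,0,0],[0,-3.7,0.6,0,0],[0,-3.7,0.6,0,0],[0,-3.7,0.6,0,0],[0,-3.7,0.6,0,0],[0,-3.7,0.6,0,0],[0,-3.7,0.6,0,0],[0,0,0,0,0]]

```text
time_s: 3.6
eef_pos: [0.4823, -0.072, 0.4959]
eef_rot: [0.0, 0.755, 0.655, 0.001]
ft_force: [0.2, 0.3, -0.0]
finger_gap: 0.997
grip_force: 0.0
```

```bash
python3 - <<'E'
from station import *
from h import *
o=get_obs();c=capture("wrist");pickle.dump((o,c),open("w1.pkl","wb"))
np.set_printoptions(precision=3,suppress=True)
print(o["eef_pos"],o["eef_rot"],o["joint_positions"],c["origin"],c["rotation"],c["fx"])
cv2.imwrite("pics/w1.png",c["frame"][:,:,::-1])
E
```

```text
[ 0.482 -0.072  0.496] [0.    0.755 0.655 0.001] [-0.902 -0.1    0.851  1.579  0.074  1.627 -0.191] [0.494 0.008 0.675] [ 0.139  0.988 -0.07  -0.01 ] 311.4869170564287
```

View pics/w1.png

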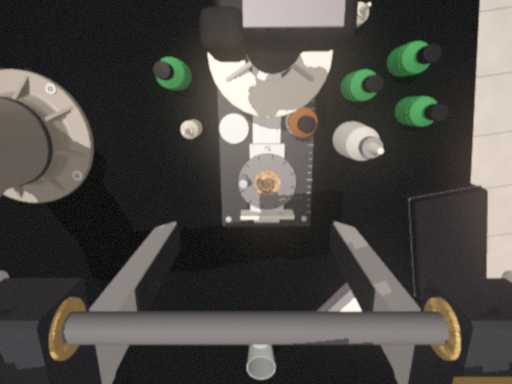

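```bash
cat >> h.py <<'E'
def tri(c1,p1,c2,p2):
    o1,o2=np.array(c1["origin"]),np.array(c2["origin"]);d1,d2=ray(c1,*p1),ray(c2,*p2)
    s=np.linalg.lstsq(np.stack([d1,-d2],1),o2-o1,rcond=None)[0]
    a,b=o1+d1*s[0],o2+d2*s[1];return (a+b)/2,np.linalg.norm(a-b)
def blob(c,u,v,r,f):
    u,v=int(u),int(v);w=c["frame"][v-r:v+r+1,u-r:u+r+1].astype(int);m=f(w[...,0],w[...,1],w[...,2]).astype(np.uint8)
    n,l,s,ce=cv2.connectedComponentsWithStats(m);k=1+np.argmax(s[1:,4]);return ce[k]+[u-r,v-r],s[k]
E
python3 - <<'E'
from h import *
np.set_printoptions(precision=4,suppress=True)
t=pickle.load(open("c0.pkl","rb"))["top"];o,w=pickle.load(open("w1.pkl","rb"))
dark=lambda r,g,b:(r<90)&(abs(r-b)<35)
bc=lambda c,u,v,r:blob(c,u,v,r,dark)
ct,cw=bc(t,265,189,5),bc(w,308,124,9);print(ct,cw)
print("cap",tri(t,ct[0],w,cw[0]), onz(w,*cw[0],.135),onz(t,*ct[0],.135))
oc=lambda c,u,v,r:blob(c,u,v,r,lambda r,g,b:r-b>60)
a,b=oc(t,297,213,12),oc(w,267,182,16);print(a,b,"fossil",tri(t,a[0],w,b[0]),onz(w,*b[0],.088))
kn=lambda c,u,v,r:blob(c,u,v,r,lambda r,g,b:(r>190))
a,b=kn(t,294.5,226,4),kn(w,243,183,7);print(a,b,"knob",tri(t,a[0],w,b[0]),onz(w,*b[0],.117))
C=cloud(w)
for z0,z1 in [(.1,.125),(.125,.145),(.075,.095)]:
    m=(C[...,2]>z0)&(C[...,2]<z1)&(C[...,0]>.35)&(C[...,0]<.62)&(C[...,1]<0)&(C[...,1]>-.26)
    n,l,s,ce=cv2.connectedComponentsWithStats(m.astype(np.uint8))
    for k in range(1,n):
        if s[k,4]>12: print(z0,s[k,4],ce[k],C[l==k].mean(0))
i=cv2.resize(np.hstack([w["frame"][100:230,205:330]]),None,fx=4.5,fy=4.5,interpolation=cv2.INTER_CUBIC);cv2.imwrite("pics/w1c.png",i[:,:,::-1])
E
```

```text
(array([265.1395, 188.    ]), array([ 2,  1,  7,  7, 43], dtype=int32)) (array([306.7396, 124.1979]), array([  0,   2,  16,  16, 192], dtype=int32))
cap (array([ 0.5766, -0.042 ,  0.1343]), np.float64(0.0003676432475884291)) [ 0.5767 -0.0418  0.135 ] [ 0.5764 -0.0421  0.135 ]
(array([296.4011, 212.4011]), array([  4,   4,  16,  16, 182], dtype=int32)) (array([268.1127, 179.6836]), array([  4,   5,  25,  23, 275], dtype=int32)) fossil (array([ 0.4992, -0.1536,  0.0369]), np.float64(0.00196867193361334)) [ 0.4997 -0.1408  0.088 ]
(array([293.5, 226. ]), array([ 1,  2,  6,  5, 22], dtype=int32)) (array([242.6792, 183.6415]), array([ 3,  4,  8,  8, 53], dtype=int32)) knob (array([ 0.451 , -0.1352,  0.1129]), np.float64(0.0009476014080041217)) [ 0.4518 -0.1343  0.117 ]
0.1 20 [298.55 121.25] [ 0.5658 -0.0364  0.1165]
0.1 69 [243.1594 182.5217] [ 0.4528 -0.1329  0.1148]
0.125 244 [306.918  123.9549] [ 0.5771 -0.0415  0.1344]
0.075 425 [300.1859 121.0282] [ 0.5726 -0.0389  0.0872]
0.075 26 [186.9615 130.3846] [ 0.3618 -0.0263  0.0842]
0.075 310 [265.8742 183.2903] [ 0.4944 -0.1491  0.0816]
0.075 20 [243.65 176.25] [ 0.4534 -0.1282  0.0841]
0.075 229 [267.4541 216.3362] [ 0.4885 -0.2185  0.0809]
```

View pics/w1c.png

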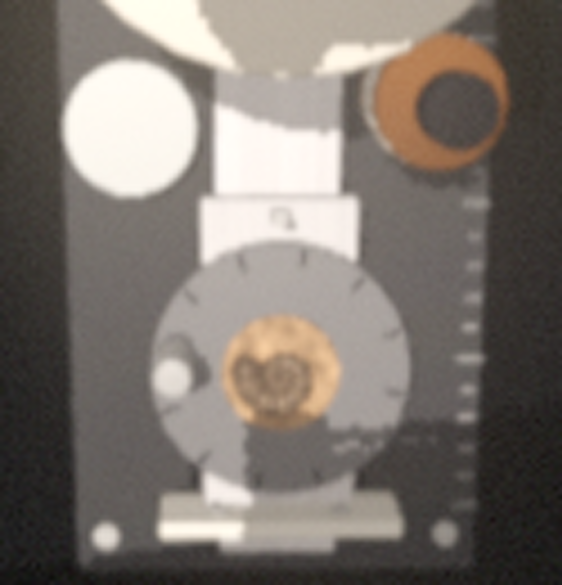

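```bash
python3 - <<'E'
from station import *
from h import *
np.set_printoptions(precision=3,suppress=True)
s=capture("scene");o,w=pickle.load(open("w1.pkl","rb"))
p=proj(s,w["origin"]);q=proj(s,o["eef_pos"]);print(p,q)
f=s["frame"].copy();cv2.circle(f,tuple(int(round(x)) for x in p),2,(255,0,0),-1);cv2.circle(f,tuple(int(round(x)) for x in q),2,(0,255,0),-1)
u,v=int(q[0]),int(q[1]);cv2.imwrite("pics/s1.png",cv2.resize(f[max(v-90,0):v+60,u-80:u+80,::-1],None,fx=4,fy=4,interpolation=cv2.INTER_CUBIC))
print("disc",onz(w,267,180.9,.072))
# head silhouette in stand frame from top and wrist clouds
t=pickle.load(open("c0.pkl","rb"))["top"];a=np.radians(82.2);ax=np.array([np.cos(a),np.sin(a)]);ay=np.array([-ax[1],ax[0]])
for c in(t,w):
    C=cloud(c);X=(C[...,:2]-[.517,.001])@ax;Y=(C[...,:2]-[.517,.001])@ay;Z=C[...,2]
    for z0,z1 in [(.12,.17),(.2,.27),(.27,.34),(.34,.46)]:
        m=(Z>z0)&(Z<z1)&(abs(X-.1)<.15)&(abs(Y)<.12)
        if m.sum()>20: print(z0,m.sum(),np.percentile(X[m],[2,50,98]),np.percentile(Y[m],[2,50,98]))
E
```

```text
[251.715  56.828] [234.216 106.084]
disc [ 0.497 -0.147  0.072]
0.12 1400 [-0.037  0.034  0.157] [-0.088  0.01   0.088]
0.2 74 [0.039 0.046 0.201] [-0.028  0.007  0.029]
0.27 894 [0.118 0.199 0.244] [-0.046  0.002  0.047]
0.34 1338 [0.042 0.074 0.231] [-0.05   0.003  0.059]
0.12 4810 [-0.037  0.025  0.072] [-0.086 -0.01   0.086]
0.2 442 [0.039 0.046 0.06 ] [-0.026  0.008  0.031]
0.27 94 [0.041 0.046 0.054] [-0.016  0.008  0.023]
0.34 8429 [0.041 0.056 0.074] [-0.05   0.008  0.061]
```

View pics/s1.png

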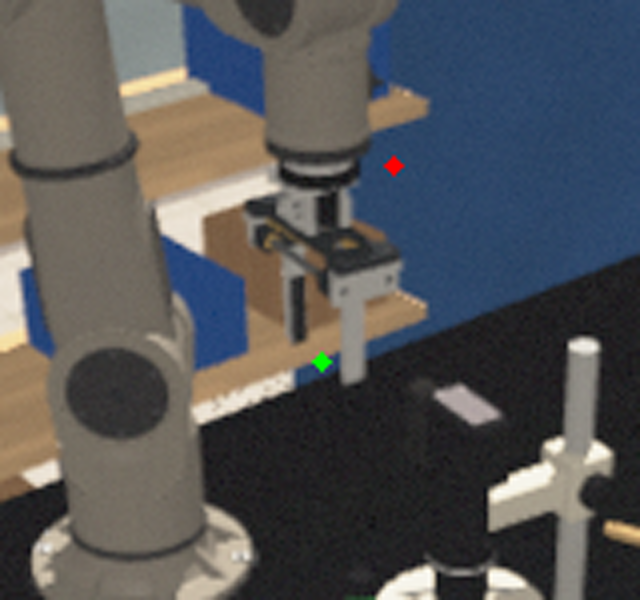

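Emit:
arm_command:
  targets:
    - [[0.4,1.4,3,0,0],[0.4,1.4,3,0,0],[0.4,1.5,3,0,0],[0.4,0,0,3.9,0],[0.4,0,0,3.9,0],[0.4,0,0,3.9,0],[0.4,0,0,3.9,0],[0.4,0,0,3.9,0],[0.4,0,0,3.9,0],[0.4,0,0,0,0]]

```text
time_s: 4.53
eef_pos: [0.5746, -0.0315, 0.2549]
eef_rot: [-0.003, 0.752, 0.659, -0.004]
ft_force: [-1.0, -0.3, -0.6]
finger_gap: 0.6
grip_force: 0.0
```

```bash
python3 - <<'E'
from station import *
from h import *
np.set_printoptions(precision=4,suppress=True)
o=get_obs();c=capture("wrist");pickle.dump((o,c),open("w2.pkl","wb"))
C=cloud(c);m=(C[...,2]>.126)&(C[...,2]<.145)&(np.hypot(C[...,0]-.577,C[...,1]+.042)<.03)
print(m.sum(),np.argwhere(m).mean(0),C[m].mean(0),C[m].min(0),C[m].max(0),o["eef_pos"],rot(o["eef_rot"]))
M=np.argwhere(m).mean(0);print(onz(c,M[1],M[0],.1345))
E
```

```text
689 [193.5196 260.0029] [ 0.578  -0.0409  0.1343] [ 0.5632 -0.0569  0.1261] [ 0.5926 -0.0271  0.1368] [ 0.5746 -0.0315  0.2549] [[ 0.1305  0.9914 -0.0094]
 [ 0.9914 -0.1305 -0.0014]
 [-0.0026 -0.0092 -1.    ]]
[ 0.578  -0.0408  0.1345]
```

Emit:
arm_command:
  targets:
    - [[0.4,0,0,0,0],[0.4,0,0,0,0]]

```text
time_s: 4.75
eef_pos: [0.5793, -0.0334, 0.2638]
eef_rot: [0.001, 0.752, 0.659, 0.001]
ft_force: [0.5, 0.2, 0.7]
finger_gap: 0.6
grip_force: 0.0
```

Emit:
arm_command:
  targets:
    - [[0.4,-0.7,0,2.7,0],[0.4,0,0,2.7,0],[0.4,0,0,2.7,0],[0.4,0,0,2.7,0],[0.4,0,0,2.7,0],[0.4,0,0,2.5,0],[0.4,0,0,0,0],[0.4,0,0,0,0]]

```text
time_s: 5.42
eef_pos: [0.5779, -0.0405, 0.1028]
eef_rot: [0.0, 0.752, 0.659, 0.0]
ft_force: [0.3, 0.4, 0.7]
finger_gap: 0.601
grip_force: 0.0
```

Emit:
arm_command:
  targets:
    - [[0.8,0,0,0,0],[0.8,0,0,0,0],[0.8,0,0,0,0],[0.8,0,0,0,0],[0.8,0,0,0,0],[0.8,0,0,-1.5,0],[0.8,0,0,-3,0],[0.8,0,0,-3,0],[0.8,0,0,-3,0],[0.8,0,0,-3,0],[0.8,0,0,-1.5,0],[0.8,0,0,0,0]]
  squeeze: 20

```text
time_s: 6.42
eef_pos: [0.5785, -0.0409, 0.2549]
eef_rot: [0.001, 0.753, 0.659, 0.002]
ft_force: [0.7, 0.4, -2.0]
finger_gap: 0.311
grip_force: 20.0
```

Emit:
arm_command:
  targets:
    - [[0.8,-1.6,-0.6,0,0],[0.8,-3.4,-1.4,0,0],[0.8,-3.4,-1.4,0,0],[0.8,-3.4,-1.4,0,0],[0.8,-3.4,-1.4,0,0],[0.8,-3.4,-1.4,0,0],[0.8,-3.4,-1.4,0,0],[0.8,-3.4,-1.4,0,0],[0.8,-3.4,-1.4,0,0],[0.8,-3.4,-1.4,0,0],[0.8,-3.4,-1.4,0,0],[0.8,-3.2,-1.4,0,0],[0.8,-1.6,-0.6,0,0],[0.8,0,0,2,0],[0.8,0,0,3.5,0],[0.8,0,0,3.5,0],[0.8,0,0,3.5,0],[0.8,0,0,2,0],[0.8,0,0,0,0],[0.8,0,0,0,0]]

```text
time_s: 8.08
eef_pos: [0.3575, -0.4189, 0.1058]
eef_rot: [-0.001, 0.753, 0.658, -0.001]
ft_force: [0.1, 0.1, -0.9]
finger_gap: 0.312
grip_force: 20.0
```

Emit:
arm_command:
  targets:
    - [[0.8,0,0,0.8,0],[0.8,0,0,0.5,0],[0.8,0,0,0.3,0],[0.8,0,0,0.1,0],[0.8,0,0,0,0]]

```text
time_s: 8.5
eef_pos: [0.3591, -0.419, 0.0897]
eef_rot: [0.0, 0.753, 0.659, 0.0]
ft_force: [0.2, 0.5, -1.0]
finger_gap: 0.318
grip_force: 20.0
```

Emit:
arm_command:
  targets:
    - [[0.8,0,0,0.2,0],[0.8,0,0,0,0],[0.8,0,0,0,0]]

```text
time_s: 8.75
eef_pos: [0.359, -0.419, 0.0876]
eef_rot: [0.0, 0.753, 0.659, 0.0]
ft_force: [0.0, 0.4, -1.4]
finger_gap: 0.317
grip_force: 20.0
```

Emit:
arm_command:
  targets:
    - [[0.8,0,0,0.1,0],[0.8,0,0,0,0],[0.4,0,0,0,0],[0.4,0,0,0,0],[0.4,0,0,0,0],[0.4,0,0,0,0],[0.4,0,0,-2,0],[0.4,0,0,-4,0],[0.4,0,0,-4,0],[0.4,0,0,-4,0],[0.4,0,0,-1,0],[0.4,0,0,0,0],[0.4,0,0,0,0]]

```text
time_s: 9.83
eef_pos: [0.3593, -0.4187, 0.2363]
eef_rot: [0.0, 0.752, 0.659, 0.0]
ft_force: [-0.2, 0.6, -1.7]
finger_gap: 0.6
grip_force: 0.0
```

```bash
python3 - <<'E'
from station import *
from h import *
np.set_printoptions(precision=4,suppress=True)
o=get_obs();c=capture("wrist");C=cloud(c)
m=(C[...,2]>.1)&(C[...,2]<.14)&(np.hypot(C[...,0]-.359,C[...,1]+.419)<.05)
print(o["eef_pos"],m.sum(),np.median(C[m],0),C[m].mean(0),C[m].min(0),C[m].max(0))
E
```

```text
[ 0.3593 -0.4187  0.2363] 773 [ 0.3595 -0.4186  0.1195] [ 0.3594 -0.4189  0.1183] [ 0.3445 -0.4351  0.1001] [ 0.3738 -0.4059  0.1219]
```

Emit:
arm_command:
  targets:
    - [[0.4,2,0.4,0,0],[0.4,3.8,0.7,0,0],[0.4,3.8,0.7,0,0],[0.4,3.8,0.7,0,0],[0.4,3.8,0.7,0,0],[0.4,3.8,0.7,0,0],[0.4,3.8,0.7,0,0],[0.4,2.7,0.7,0,0],[0.4,2,0,0,0],[0.5,0,0,0,0],[0.5,0,0,0,0]]

```text
time_s: 10.8
eef_pos: [0.4501, -0.1327, 0.2354]
eef_rot: [-0.0, 0.752, 0.659, -0.001]
ft_force: [0.2, -0.1, -0.1]
finger_gap: 0.51
grip_force: 0.0
```

```bash
python3 - <<'E'
from station import *
from h import *
np.set_printoptions(precision=4,suppress=True)
o=get_obs();c=capture("wrist");pickle.dump((o,c),open("w3.pkl","wb"));C=cloud(c)
print(o["eef_pos"],o["joint_positions"])
def rep(n,m):
    p=C[m]; print(n,m.sum(),np.median(p,0),p.min(0),p.max(0))
x,y,z=C[...,0],C[...,1],C[...,2]
rep("knob",(z>.111)&(z<.122)&(np.hypot(x-.452,y+.134)<.03))
rep("fossil",(z>.083)&(z<.093)&(np.hypot(x-.497,y+.148)<.026))
d=(z>.068)&(z<.076)&(np.hypot(x-.497,y+.148)<.063)
rep("disc",d)
e=(z>.077)&(z<.086)&(y<-.19)&(y>-.26)&(abs(x-.49)<.08);rep("endplate",e)
if e.sum(): print(cv2.fitLine(C[e][:,:2].astype(np.float32),cv2.DIST_L2,0,.01,.01).T)
cv2.imwrite("pics/w3.png",c["frame"][:,:,::-1])
E
```

```text
[ 0.4501 -0.1327  0.2354] [-0.7782  0.0414  0.9771  2.0522 -0.0381  1.0685  0.0863]
knob 198 [ 0.4522 -0.1337  0.1166] [ 0.4449 -0.1417  0.111 ] [ 0.4596 -0.1268  0.1185]
fossil 535 [ 0.4922 -0.1509  0.0852] [ 0.4754 -0.1656  0.083 ] [ 0.5092 -0.138   0.0889]
disc 6677 [ 0.5006 -0.1422  0.0719] [ 0.4392 -0.2048  0.068 ] [ 0.5538 -0.0918  0.076 ]
endplate 446 [ 0.4689 -0.2163  0.0815] [ 0.4327 -0.2295  0.0771] [ 0.5414 -0.2083  0.0836]
[[ 0.9915 -0.1301  0.4794 -0.2174]]
```

View pics/w3.png

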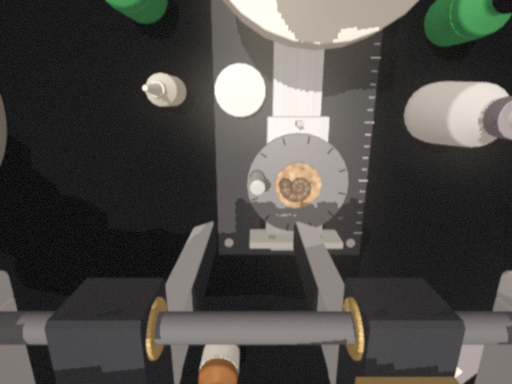

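```bash
python3 - <<'E'
from h import *
np.set_printoptions(precision=4,suppress=True)
o,c=pickle.load(open("w3.pkl","rb"));C=cloud(c)
from scipy.optimize import least_squares
f,s=blob(c,298,185,30,lambda r,g,b:r-b>45);print("fossil",f,s,onz(c,*f,.086))
z=C[...,2];d=((z>.068)&(z<.077)&(np.hypot(C[...,0]-.497,C[...,1]+.148)<.064)).astype(np.uint8)
cn=max(cv2.findContours(d,cv2.RETR_EXTERNAL,cv2.CHAIN_APPROX_NONE)[0],key=len)[:,0]
g=np.array([onz(c,u,v,.072)[:2] for u,v in cn]);g=g[np.hypot(g[:,0]-.452,g[:,1]+.134)>.025]
r=least_squares(lambda p:np.hypot(g[:,0]-p[0],g[:,1]-p[1])-p[2],[.497,-.148,.058],loss="soft_l1",f_scale=.001);print("disc",r.x)
print("post",onz(c,300,124.5,.075),"knob",onz(c,257,185,.117))
E
```

```text
fossil [297.8382 184.6795] [   7    8   47   45 1582] [ 0.4959 -0.1459  0.086 ]
disc [ 0.4965 -0.1485  0.0569]
post [ 0.5054 -0.083   0.075 ] knob [ 0.4525 -0.1322  0.117 ]
```

Emit:
arm_command:
  targets:
    - [[0.5,0,0.2,2,0],[0.5,0,0,3.5,0],[0.5,0,0,3.5,0],[0.5,0,0,3,0],[0.5,0,0,2.1,0],[0.5,0,0,0,0],[0.5,0,0,0,0],[0.9,0,0,0,0],[0.9,0,0,0,0],[0.9,0,0,0,0],[0.9,0,0,0,0],[0.9,0,0,0,0]]
  squeeze: 10

```text
time_s: 11.85
eef_pos: [0.453, -0.1337, 0.0961]
eef_rot: [0.0, 0.752, 0.659, 0.001]
ft_force: [-2.8, 0.4, 1.4]
finger_gap: 0.179
grip_force: 1.3
```

Emit:
arm_command:
  targets:
    - [[0.9,0,0,0,0],[0.9,0.6,0.15,0,0],[0.9,0.57,0.22,0,0],[0.9,0.54,0.3,0,0],[0.9,0.49,0.36,0,0],[0.9,0.44,0.43,0,0],[0.9,0.39,0.47,0,0],[0.9,0.32,0.53,0,0],[0.9,0.25,0.56,0,0],[0.9,0.17,0.59,0,0],[0.9,0.09,0.61,0,0],[0.9,0,0.62,0,0],[0.9,-0.05,0.61,0,0],[0.9,0,0,0,0]]

```text
time_s: 13.02
eef_pos: [0.5134, -0.1024, 0.0958]
eef_rot: [0.0, 0.752, 0.659, 0.001]
ft_force: [1.0, 3.9, 9.6]
finger_gap: 0.167
grip_force: 10.0
```

Emit:
arm_command:
  targets:
    - [[0.9,-0.18,0.55,0,0],[0.9,-0.22,0.55,0,0],[0.9,-0.3,0.54,0,0],[0.9,-0.36,0.49,0,0],[0.9,-0.43,0.44,0,0],[0.9,-0.47,0.39,0,0],[0.9,-0.53,0.32,0,0],[0.9,-0.56,0.25,0,0],[0.9,-0.59,0.17,0,0],[0.9,-0.61,0.09,0,0],[0.9,-0.6,0,0,0],[0.9,-0.5,-0.04,0,0],[0.9,0,0,0,0],[0.9,0,0,0,0]]

```text
time_s: 14.18
eef_pos: [0.5423, -0.1612, 0.0958]
eef_rot: [0.0, 0.753, 0.659, 0.0]
ft_force: [-0.3, -0.1, 8.7]
finger_gap: 0.166
grip_force: 10.0
```

Emit:
arm_command:
  targets:
    - [[0.6,0,0,0,0],[0.6,0,0,0,0],[0.5,0,0,0,0],[0.5,0,0,-2,0],[0.5,0,0,-4,0],[0.5,0,0,-4,0],[0.5,0,0,-4,0],[0.5,-2,-2,0,0],[0.5,-2,-2,0,0],[0.5,-2,0,0,0],[0.5,0,0,0,0],[0.5,0,0,0,0]]

```text
time_s: 15.18
eef_pos: [0.4938, -0.216, 0.2355]
eef_rot: [-0.0, 0.753, 0.658, 0.0]
ft_force: [0.6, 0.8, 0.1]
finger_gap: 0.501
grip_force: 0.0
```

```bash
python3 - <<'E'
from station import *
from h import *
np.set_printoptions(precision=4,suppress=True)
o=get_obs();c=capture("wrist");pickle.dump((o,c),open("w4.pkl","wb"));C=cloud(c)
from scipy.optimize import least_squares
x,y,z=C[...,0],C[...,1],C[...,2]
m=(z>.112)&(z<.122)&(np.hypot(x-.497,y+.148)<.07);k=C[m].mean(0);print("knob",m.sum(),k)
d=((z>.068)&(z<.077)&(np.hypot(x-.497,y+.148)<.064)).astype(np.uint8)
cn=max(cv2.findContours(d,cv2.RETR_EXTERNAL,cv2.CHAIN_APPROX_NONE)[0],key=len)[:,0]
g=np.array([onz(c,u,v,.072)[:2] for u,v in cn]);g=g[np.hypot(g[:,0]-k[0],g[:,1]-k[1])>.025]
r=least_squares(lambda p:np.hypot(g[:,0]-p[0],g[:,1]-p[1])-p[2],[.497,-.148,.058],loss="soft_l1",f_scale=.001).x;print("disc",r)
q=k[:2]-r[:2];print(np.hypot(*q),"cw deg from stand x",82.4-np.degrees(np.arctan2(q[1],q[0])),o["eef_pos"])
e=(z>.077)&(z<.086)&(y<-.19)&(y>-.26)&(abs(x-.49)<.08);p=C[e];print("endplate",p.mean(0),p.min(0),p.max(0))
E
```

```text
knob 227 [ 0.5428 -0.1574  0.1164]
disc [ 0.4966 -0.1513  0.057 ]
0.04658854202855044 cw deg from stand x 89.93593435177156 [ 0.4938 -0.216   0.2355]
endplate [ 0.4872 -0.221   0.0812] [ 0.4327 -0.2323  0.077 ] [ 0.5414 -0.2105  0.0839]
```

Emit:
arm_command:
  targets:
    - [[0.5,0,0,-4,0],[0.5,0,0,-4,0],[0.5,0,0,-4,0],[0.5,0,0,-4,0],[0.5,0,0,-4,0],[1,0,0,-4,0],[1,0,0,-4,0],[1,4,0,0,0],[1,4,0,0,0],[1,4,0,0,0],[1,4,0,0,0],[1,4,0,0,0],[1,4,0,0,0],[1,4,0,0,0],[1,4,0,0,0],[1,4,0,0,0],[1,4,0,0,0],[1,4,0,0,0],[1,4,0,0,0],[1,4,0,0,0]]

```text
time_s: 16.9
eef_pos: [0.5624, 0.3033, 0.5148]
eef_rot: [-0.0, 0.752, 0.659, -0.0]
ft_force: [0.2, -0.1, -0.4]
finger_gap: 0.006
grip_force: 0.0
```

Emit:
arm_command:
  targets:
    - [[1,2.3,-3.3,0,0],[1,2.3,-3.3,0,0],[1,2.3,-3.3,0,0],[1,2.3,-3.3,0,0],[1,2.3,-3.3,0,0],[1,2.3,-3.3,0,0],[1,2.3,-3.3,0,0],[1,2.3,-3.3,0,0],[1,2.3,-3.3,0,0],[1,2.3,-3.3,0,0],[1,2.3,-3.3,0,0],[1,2.3,-3.3,0,0],[1,2.3,-3.3,0,0],[1,2.3,-3.3,0,0],[1,0,0,0,0]]

```text
time_s: 18.15
eef_pos: [0.1381, 0.6853, 0.5118]
eef_rot: [0.0, 0.749, 0.663, -0.002]
ft_force: [-0.8, -0.1, -1.6]
finger_gap: 0.007
grip_force: 0.0
```

Emit:
arm_command:
  targets:
    - [[1,4,0,0,0],[1,4,0,0,0],[1,4,0,0,0],[1,4,0,0,0],[1,4,0,0,0],[1,4,0,0,0],[1,4,0,0,0],[1,4,0,0,0],[1,4,0,0,0],[1,4,0,0,0]]

```text
time_s: 18.98
eef_pos: [0.182, 0.8607, 0.4992]
eef_rot: [-0.014, 0.764, 0.644, 0.006]
ft_force: [-100.9, 34.6, 14.1]
finger_gap: 0.004
grip_force: 0.0
```

```bash
python3 -c "
from station import *
o=get_obs();print(o['joint_positions'].round(3),o['eef_pos'].round(3),o['eef_rot'].round(3))"
```

```text
[-1.514  0.964  1.118  0.212 -1.022  2.049 -1.476] [0.182 0.861 0.499] [-0.014  0.764  0.644  0.006]
```

Emit:
arm_command:
  targets:
    - [[1,-1,0,0,0],[1,0,0,0,0]]

```text
time_s: 19.15
eef_pos: [0.1813, 0.8498, 0.4961]
eef_rot: [-0.013, 0.766, 0.643, 0.003]
ft_force: [-0.2, -0.6, -0.4]
finger_gap: 0.009
grip_force: 0.0
```

```bash
python3 - <<'E'
from station import *
from h import *
o=get_obs();print(o['joint_positions'].round(3),o['eef_pos'].round(3),o['ft_force'])
s=capture("scene");C=cloud(s);cv2.imwrite("pics/s2.png",cv2.resize(s["frame"][0:200,230:430,::-1],None,fx=3,fy=3))
E
```

```text
[-1.59   0.927  1.135  0.361 -0.964  2.01  -1.407] [0.181 0.85  0.496] [-0.24667669 -0.56802878 -0.39007171]
```

View pics/s2.png

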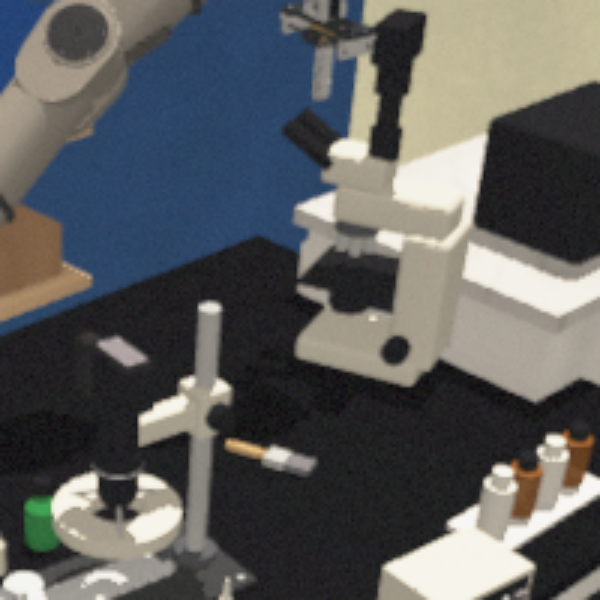

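Emit:
arm_command:
  targets:
    - [[1,-1,1.8,0,0],[1,-2,3.6,0,0],[1,-2,3.6,0,0],[1,-2,3.6,0,0],[1,-2,3.6,0,0],[1,-2,3.6,0,0],[1,-2,3.6,0,0],[1,-2,3.6,0,0],[1,-2,3.6,0,0],[1,-2,3.6,0,0],[1,-2,3.6,0,0],[1,-1,1.8,0,0],[1,0,0,-1.5,0],[1,0,0,-1.5,0],[1,0,0,-1.5,0],[1,0,0,-1.5,0],[1,0,0,-1.5,0],[1,0,0,-1.5,0]]

```text
time_s: 20.7
eef_pos: [0.5331, 0.5668, 0.5782]
eef_rot: [-0.017, 0.763, 0.646, 0.006]
ft_force: [0.9, -0.2, -1.3]
finger_gap: 0.005
grip_force: 0.0
```

```bash
cat > ob.py <<'E'
from station import *
from h import *
o=get_obs();np.set_printoptions(precision=3,suppress=True);M=rot(o["eef_rot"])
print(o['joint_positions'],o['eef_pos'],o["ft_force"]);print("xt",M[:,0],"yt",M[:,1],"zt",M[:,2],"lean",np.degrees(np.arccos(-M[2,2])),"az",np.degrees(np.arctan2(M[1,2],M[0,2])))
E
python3 ob.py
```

```text
[-1.164  0.738  1.079  0.555 -0.77   2.042 -0.796] [0.533 0.567 0.578] [ 0.887 -0.208 -1.261]
xt [0.165 0.986 0.03 ] yt [ 0.986 -0.164 -0.018] zt [-0.013  0.033 -0.999] lean 2.0210876932274986 az 111.96983634370281
```

Emit:
arm_command:
  targets:
    - [[1,0,0,-1.5,0],[1,0,0,-1.5,0],[1,0,0,-1.5,0],[1,0,0,-1.5,0],[1,0,0,-1.5,0],[1,0,0,-1.5,0],[1,0,0,-1.5,0],[1,0,0,-1.5,0]]

```text
time_s: 21.37
eef_pos: [0.5238, 0.5489, 0.615]
eef_rot: [-0.019, 0.763, 0.646, 0.01]
ft_force: [0.2, -0.3, -0.2]
finger_gap: 0.003
grip_force: 0.0
```

```bash
python3 ob.py
```

```text
[-0.966  0.616  0.309  0.467 -0.241  2.049 -0.995] [0.524 0.549 0.615] [ 0.199 -0.316 -0.178]
xt [0.166 0.985 0.039] yt [ 0.986 -0.166 -0.016] zt [-0.009  0.041 -0.999] lean 2.405120040937578 az 102.3937270845646
```

Emit:
arm_command:
  targets:
    - [[1,0,0,-4,0],[1,0,0,-4,0],[1,0,0,-4,0],[1,0,0,-4,0],[1,0,0,-4,0],[1,0,0,-4,0]]

```text
time_s: 21.87
eef_pos: [0.4721, 0.487, 0.7384]
eef_rot: [-0.027, 0.761, 0.642, 0.088]
ft_force: [-1.0, 0.9, 0.3]
finger_gap: 0.006
grip_force: 0.0
```

```bash
python3 ob.py
```

```text
[-1.02   0.419  0.357  0.509 -0.221  2.049 -0.995] [0.472 0.487 0.738] [-0.984  0.882  0.329]
xt [0.161 0.972 0.169] yt [ 0.982 -0.175  0.071] zt [ 0.099  0.154 -0.983] lean 10.54208906752326 az 57.310072996811336
```

Emit:
arm_command:
  targets:
    - [[1,0.4,-2,-0.1,0],[1,0.4,-3.8,-0.2,0],[1,0.4,-3.8,-0.2,0],[1,0.4,-3.8,-0.2,0],[1,0.4,-3.8,-0.2,0],[1,0.4,-3.8,-0.2,0],[1,0.4,-3.8,-0.2,0],[1,0.4,-3.8,-0.2,0],[1,0.4,-3.8,-0.2,0],[1,0.4,-3.8,-0.2,0],[1,0.4,-3.8,-0.2,0],[1,0.4,-3.8,-0.2,0],[1,0.4,-2,-0.1,0]]

```text
time_s: 22.95
eef_pos: [0.0247, 0.6149, 0.7365]
eef_rot: [-0.028, 0.761, 0.643, 0.085]
ft_force: [-0.2, -0.3, -0.5]
finger_gap: 0.005
grip_force: 0.0
```

```bash
python3 ob.py
```

```text
[-1.81   0.269  0.186  0.712  0.06   2.017 -1.771] [0.025 0.615 0.737] [-0.213 -0.346 -0.509]
xt [0.159 0.973 0.165] yt [ 0.983 -0.171  0.067] zt [ 0.094  0.152 -0.984] lean 10.27656009096315 az 58.34183893934878
```

Emit:
arm_command:
  targets:
    - [[1,1,0,-3.8,0],[1,1,0,-3.8,0],[1,1,0,-3.8,0],[1,1,0,-3.8,0],[1,1,0,-3.8,0],[1,1,0,-3.8,0],[1,1,0,-3.8,0],[1,1,0,-3.8,0]]

```text
time_s: 23.62
eef_pos: [0.0283, 0.5907, 0.8362]
eef_rot: [-0.088, 0.754, 0.635, 0.144]
ft_force: [0.1, -0.1, 0.6]
finger_gap: 0.005
grip_force: 0.0
```

```bash
python3 ob.py
```

```text
[-2.116  0.271  0.794  0.553 -0.171  2.048 -1.649] [0.028 0.591 0.836] [ 0.067 -0.143  0.603]
xt [0.151 0.932 0.329] yt [ 0.983 -0.177  0.049] zt [ 0.104  0.316 -0.943] lean 19.408196002221967 az 71.74357009968035
```

Emit:
arm_command:
  targets:
    - [[1,1,0,-3.8,0],[1,1,0,-3.8,0],[1,1,0,-3.8,0],[1,1,0,-3.8,0],[1,1,0,-3.8,0],[1,1,0,-3.8,0],[1,1,0,-3.8,0],[1,1,0,-3.8,0],[1,1,0,-3.8,0],[1,1,0,-3.8,0]]

```text
time_s: 24.45
eef_pos: [0.0132, 0.4831, 0.979]
eef_rot: [-0.186, 0.724, 0.618, 0.243]
ft_force: [45.1, -8.4, 2.3]
finger_gap: 0.004
grip_force: 0.0
```

```bash
python3 ob.py
```

```text
[-2.74   0.131  1.375  0.439 -0.113  2.048 -1.652] [0.013 0.483 0.979] [45.076 -8.413  2.278]
xt [0.119 0.804 0.582] yt [ 0.985 -0.168  0.03 ] zt [ 0.122  0.57  -0.812] lean 35.67093424872277 az 77.92247329670279
```

Emit:
arm_command:
  targets:
    - [[1,0,0,3,0],[1,0,0,4,0],[1,0,0,4,0],[1,2,0,0,0],[1,3,0,0,0],[1,3,0,0,0],[1,3,0,0,0],[1,3,0,0,0]]

```text
time_s: 25.12
eef_pos: [0.0267, 0.5425, 0.9592]
eef_rot: [-0.189, 0.738, 0.606, 0.229]
ft_force: [-1.8, -1.2, 0.6]
finger_gap: 0.009
grip_force: 0.0
```

```bash
python3 ob.py
```

```text
[-2.279  0.198  1.027  0.399 -0.228  2.015 -1.674] [0.027 0.543 0.959] [-1.802 -1.189  0.573]
xt [0.16  0.807 0.568] yt [ 0.981 -0.193 -0.001] zt [ 0.109  0.557 -0.823] lean 34.60157955383089 az 78.9735055626314
```

Emit:
arm_command:
  targets:
    - [[1,3,0,-1.5,0],[1,3,0,-1.5,0],[1,3,0,-1.5,0],[1,3,0,-1.5,0],[1,3,0,-1.5,0]]

```text
time_s: 25.53
eef_pos: [0.0328, 0.571, 0.9817]
eef_rot: [-0.21, 0.73, 0.601, 0.249]
ft_force: [0.4, -0.2, 0.2]
finger_gap: 0.005
grip_force: 0.0
```

```bash
python3 ob.py
```

```text
[-2.006  0.317  1.266  0.216 -0.716  2.047 -1.633] [0.033 0.571 0.982] [ 0.375 -0.171  0.205]
xt [0.155 0.772 0.616] yt [ 0.982 -0.19  -0.008] zt [ 0.111  0.606 -0.788] lean 38.017601218255756 az 79.6010674617375
```

Emit:
arm_command:
  targets:
    - [[1,-0.9,1.6,0.2,0],[1,-1.8,3.2,0.5,0],[1,-1.8,3.2,0.5,0],[1,-1.8,3.2,0.5,0],[1,-1.8,3.2,0.5,0],[1,-1.8,3.2,0.5,0],[1,-1.8,3.2,0.5,0],[1,-1.8,3.2,0.5,0],[1,-1.8,3.2,0.5,0],[1,-1.8,3.2,0.5,0],[1,-1.8,3.2,0.5,0],[1,-1.8,3.2,0.5,0],[1,-1.8,3.2,0.5,0],[1,-1.8,3.2,0.5,0],[1,-1.8,3.2,0.5,0],[1,-1.8,3.2,0.4,0],[1,-0.9,1.6,0,0]]

```text
time_s: 26.95
eef_pos: [0.3491, 0.3448, 0.8121]
eef_rot: [-0.221, 0.747, 0.583, 0.233]
ft_force: [1.0, -0.8, 1.1]
finger_gap: 0.003
grip_force: 0.0
```

```bash
python3 ob.py
```

```text
[-2.114 -0.491  0.66   1.168  0.29   1.684 -1.523] [0.349 0.345 0.812] [ 1.034 -0.786  1.066]
xt [0.212 0.767 0.606] yt [ 0.973 -0.224 -0.058] zt [ 0.091  0.602 -0.793] lean 37.48803496812973 az 81.36910112532917
```

Emit:
arm_command:
  targets:
    - [[1,-0.8,2,0.2,0],[1,-1.5,3.5,0.3,0],[1,-1.5,3.5,0.3,0],[1,-1.5,3.5,0.3,0],[1,-1.5,3.5,0.3,0],[1,-1.5,3.5,0.3,0],[1,-1.5,3.5,0.3,0],[1,-1.5,3.5,0.3,0],[1,-0.8,2,0.2,0]]

```text
time_s: 27.7
eef_pos: [0.6021, 0.2053, 0.7034]
eef_rot: [-0.22, 0.745, 0.584, 0.234]
ft_force: [15.6, -25.5, -28.5]
finger_gap: 0.009
grip_force: 0.0
```

```bash
python3 ob.py
```

```text
[-2.158 -0.496  1.375  1.097  0.061  1.627 -0.898] [0.602 0.205 0.703] [ 15.595 -25.535 -28.527]
xt [0.208 0.768 0.606] yt [ 0.974 -0.22  -0.055] zt [ 0.091  0.602 -0.794] lean 37.475077196919884 az 81.43042496945678
```

Emit:
arm_command:
  targets:
    - [[1,0.8,-2,-0.2,0],[1,1.5,-3.5,-0.3,0],[1,1.5,-3.5,-0.3,0],[1,1.5,-3.5,-0.3,0],[1,1.5,-3.5,-0.3,0],[1,1.5,-3.5,-0.3,0],[1,1.5,-3.5,-0.3,0],[1,1.5,-3.5,-0.3,0],[1,1.5,-3.5,-0.3,0],[1,1.5,-3.5,0,0],[1,1.5,-3.5,0,0],[1,1.5,-3.5,0,0],[1,1.5,-3.5,0,0],[1,1.5,-3.5,0,0],[1,1.5,-3.5,0,0],[1,0.5,-1.5,0,0],[1,0,0,2,0],[1,0,0,2,0],[1,0,0,0,0]]

```text
time_s: 29.28
eef_pos: [0.1347, 0.505, 0.8534]
eef_rot: [-0.218, 0.745, 0.586, 0.232]
ft_force: [-0.6, 0.2, -0.5]
finger_gap: 0.004
grip_force: 0.0
```

```bash
python3 ob.py
```

```text
[-1.69  -0.17   0.168  1.045  0.085  1.618 -1.721] [0.135 0.505 0.853] [-0.55   0.153 -0.466]
xt [0.206 0.772 0.601] yt [ 0.974 -0.219 -0.053] zt [ 0.09   0.596 -0.798] lean 37.10405978962979 az 81.37532173739719
```

Emit:
arm_command:
  targets:
    - [[1,-0.6,0.3,2,0],[1,-1.3,0.5,3.6,0],[1,-1.3,0.5,3.6,0],[1,-1.3,0.5,3.6,0],[1,-1.3,0.5,3.6,0],[1,-1.3,0.5,3.6,0],[1,-1.3,0.5,3.6,0],[1,-1.3,0.5,3.6,0],[1,-1.3,0.5,3.6,0],[1,-1.3,0.5,3.6,0],[1,-1.3,0.5,3.6,0],[1,0,0,0,0]]

```text
time_s: 30.28
eef_pos: [0.1935, 0.6139, 0.4621]
eef_rot: [-0.216, 0.746, 0.586, 0.23]
ft_force: [0.6, -0.9, -1.3]
finger_gap: 0.008
grip_force: 0.0
```

```bash
python3 ob.py
```

```text
[-1.672 -0.141  0.294  1.863  0.014  0.772 -1.613] [0.194 0.614 0.462] [ 0.605 -0.871 -1.29 ]
xt [0.208 0.775 0.597] yt [ 0.974 -0.22  -0.053] zt [ 0.091  0.592 -0.801] lean 36.8134016058609 az 81.30678016738334
```

Emit:
arm_command:
  targets:
    - [[1,0.2,2,-0.5,0],[1,0.5,3.8,-0.9,0],[1,0.5,3.8,-0.9,0],[1,0.5,3.8,-0.9,0],[1,0.5,3.8,-0.9,0],[1,0.5,3.8,-0.9,0],[1,0.5,3.8,-0.9,0],[1,0.5,3.8,-0.9,0],[1,0.5,3.8,-0.9,0],[1,0.5,3.8,-0.9,0],[1,0.5,3.8,-0.9,0],[1,0.2,2,-0.5,0]]

```text
time_s: 31.28
eef_pos: [0.6071, 0.5035, 0.5611]
eef_rot: [-0.218, 0.745, 0.586, 0.234]
ft_force: [-0.9, -0.1, 0.5]
finger_gap: 0.004
grip_force: 0.0
```

```bash
python3 ob.py
```

```text
[-1.16   0.332  0.867  1.278 -0.833  1.34  -0.528] [0.607 0.504 0.561] [-0.905 -0.084  0.501]
xt [0.204 0.771 0.604] yt [ 0.975 -0.218 -0.051] zt [ 0.092  0.599 -0.796] lean 37.28663928381133 az 81.24825008210706
```

```bash
cat > fk.py <<'E'
import numpy as np,itertools
from scipy.spatial.transform import Rotation as R
from scipy.optimize import least_squares
D=[([-1.437,.4267,.0739,1.6066,-.0341,1.1108,-.0671],[.1889,.6476,.2048],[0,.1415,.9899,-.0006]),
([-.902,-.1,.851,1.579,.074,1.627,-.191],[.482,-.072,.496],[0,.755,.655,.001]),
([-.7782,.0414,.9771,2.0522,-.0381,1.0685,.0863],[.4501,-.1327,.2354],[0,.752,.659,-.001]),
([-1.164,.738,1.079,.555,-.77,2.042,-.796],[.533,.567,.578],[-.017,.763,.646,.006]),
([-1.02,.419,.357,.509,-.221,2.049,-.995],[.472,.487,.738],[-.027,.761,.642,.088]),
([-1.81,.269,.186,.712,.06,2.017,-1.771],[.025,.615,.737],[-.028,.761,.643,.085]),
([-2.158,-.496,1.375,1.097,.061,1.627,-.898],[.602,.205,.703],[-.22,.745,.584,.234]),
([-1.672,-.141,.294,1.863,.014,.772,-1.613],[.194,.614,.462],[-.216,.746,.586,.23]),
([-1.16,.332,.867,1.278,-.833,1.34,-.528],[.607,.504,.561],[-.218,.745,.586,.234])]
rq=lambda q:R.from_quat([q[1],q[2],q[3],q[0]])
def fk(q,p):
    r=R.identity();x=np.zeros(3)
    for i in range(7):
        r=r*(R.from_euler('z',p['s'][i]*q[i]) if i%2==0 else R.from_euler('y',p['s'][i]*q[i]))
        x=x+r.apply([0,0,p['l'][i]])
    return x,r*rq(p['c'])
E
python3 - <<'E'
from fk import *
import json
best=None
for s in itertools.product([1,-1],repeat=4):
    s7=[s[0],1,s[1],1,s[2],1,s[3]]
    # constant rotation from the samples
    cs=[]
    for q,x,o in D:
        r=fk(q,dict(s=s7,l=[0]*7,c=[1,0,0,0]))[1];cs.append(r.inv()*rq(o))
    m=R.concatenate(cs).mean();e=max((m.inv()*c).magnitude() for c in cs)
    if best is None or e<best[0]: best=(e,s7,m)
e,s7,m=best;print(e,s7,m.as_quat())
c=m.as_quat()[[3,0,1,2]]
f=lambda l:np.concatenate([fk(q,dict(s=s7,l=[l[0],0,l[1],0,l[2],0,l[3]],c=c))[0]-x for q,x,o in D])
r=least_squares(f,[.3,.4,.4,.3]);print(r.x,abs(r.fun).max())
l=r.x;json.dump(dict(s=s7,l=[l[0],0,l[1],0,l[2],0,l[3]],c=list(c)),open("fk.json","w"))
E
```

```text
0.0015751257584330426 [-1, 1, -1, 1, -1, 1, -1] [ 1.40916626e-04  1.08766558e-04 -7.07210193e-01 -7.07003332e-01]
[0.27633601 0.5134304  0.52076105 0.3178937 ] 0.06763219510540314
```

```bash
cat >> fk.py <<'E'
import json
LO=np.array([-2.85,-.5,-1.23,.21,-1.02,.16,-2.73]);HI=np.array([2.85,2.14,1.37,2.46,4.16,2.05,2.73])
def fk2(q,p):
    r=R.identity();x=np.zeros(3);L=np.array(p['L']).reshape(7,3);pts=[]
    for i in range(7):
        r=r*R.from_euler('z' if i%2==0 else 'y',p['s'][i]*q[i]);x=x+r.apply(L[i]);pts.append(x)
    return x,r*rq(p['c']),pts
E
python3 - <<'E'
from fk import *
p=json.load(open("fk.json"));L0=np.zeros((7,3));L0[:,2]=p['l']
def f(l):
    p['L']=l;return np.concatenate([np.concatenate([(fk2(q,p)[0]-x)*1000 for q,x,o in D]),(l-L0.ravel())*5])
r=least_squares(f,L0.ravel());print(r.x.reshape(7,3).round(3),abs(r.fun[:27]).max())
p['L']=list(r.x);json.dump(p,open("fk.json","w"))
# target: TCP behind end plate & home, lean 37 along az 82
zt=R.from_quat(np.array([.745,.586,.234,-.218])/np.linalg.norm([.745,.586,.234,-.218]))
rng=np.random.default_rng(0)
for X in ([.46,-.27,.06],[.513,-.01,.052]):
  S=[]
  for k in range(60):
    g=lambda q:np.concatenate([(fk2(q,p)[0]-X)*20,(zt.inv()*fk2(q,p)[1]).as_rotvec()*10,(q-q0)*.02])
    q0=rng.uniform(LO,HI);r=least_squares(g,q0,bounds=(LO,HI),max_nfev=60)
    if abs(r.fun[:6]).max()<.1: S.append((np.min(np.minimum(r.x-LO,HI-r.x)),r.x))
  S.sort(key=lambda a:-a[0]);print(X,len(S))
  for m,q in S[:10]: print(round(m,2),q.round(2),[v.round(2) for v in fk2(q,p)[2][3:6:2]])
E
```

```text
[[ 0.    -0.014  0.283]
 [-0.    -0.014  0.021]
 [-0.    -0.018  0.534]
 [-0.    -0.018 -0.014]
 [-0.    -0.001  0.507]
 [ 0.    -0.001  0.024]
 [ 0.     0.     0.341]] 0.3253234898907831
[0.46, -0.27, 0.06] 34
0.67 [ 1.07  0.67 -0.43  1.79 -0.32  1.09  0.64] [array([ 0.11, -0.34,  0.72]), array([ 0.43, -0.47,  0.33])]
0.67 [ 1.05  0.67 -0.4   1.79 -0.34  1.1   0.66] [array([ 0.12, -0.33,  0.72]), array([ 0.43, -0.47,  0.33])]
0.66 [ 1.03  0.66 -0.37  1.79 -0.36  1.1   0.68] [array([ 0.12, -0.33,  0.72]), array([ 0.43, -0.47,  0.33])]
0.59 [ 1.22  0.73 -0.64  1.78 -0.18  1.08  0.51] [array([ 0.07, -0.38,  0.69]), array([ 0.43, -0.47,  0.33])]
0.51 [ 0.85  0.64 -0.13  1.8  -0.51  1.14  0.81] [array([ 0.17, -0.29,  0.74]), array([ 0.43, -0.47,  0.33])]
0.48 [ 0.8   0.64 -0.07  1.81 -0.54  1.15  0.84] [array([ 0.18, -0.28,  0.74]), array([ 0.43, -0.47,  0.33])]
0.43 [ 1.32  0.78 -0.8   1.77 -0.05  1.08  0.4 ] [array([ 0.04, -0.41,  0.67]), array([ 0.43, -0.47,  0.33])]
0.38 [ 1.35  0.8  -0.85  1.77 -0.01  1.08  0.36] [array([ 0.03, -0.42,  0.66]), array([ 0.43, -0.47,  0.33])]
0.38 [ 0.
[... 630 characters left out ...]
.27,  0.75]), array([ 0.48, -0.21,  0.32])]
0.4 [ 0.74  0.57 -0.52  2.06 -0.57  0.75  0.5 ] [array([ 0.18, -0.26,  0.75]), array([ 0.48, -0.21,  0.32])]
0.4 [ 0.72  0.56 -0.49  2.06 -0.59  0.76  0.52] [array([ 0.19, -0.25,  0.76]), array([ 0.48, -0.21,  0.32])]
0.37 [ 0.65  0.54 -0.4   2.07 -0.65  0.78  0.58] [array([ 0.19, -0.23,  0.76]), array([ 0.48, -0.21,  0.32])]
0.32 [ 1.04  0.7  -0.91  2.05 -0.18  0.69  0.15] [array([ 0.14, -0.36,  0.7 ]), array([ 0.48, -0.21,  0.32])]
0.3 [ 1.05  0.71 -0.93  2.04 -0.16  0.69  0.13] [array([ 0.14, -0.36,  0.69]), array([ 0.48, -0.21,  0.32])]
0.29 [ 0.55  0.53 -0.28  2.07 -0.73  0.81  0.64] [array([ 0.21, -0.2 ,  0.77]), array([ 0.48, -0.21,  0.32])]
```

```bash
cat > plan.py <<'E'
from fk import *
p=json.load(open("fk.json"))
def run(q,way,step=.035):
    q=np.array(q,float);x,rt,_=fk2(q,p)
    for w in way:
        w=np.array(w);d=w-x;n=int(np.ceil(np.linalg.norm(d)/step))
        print("rows",n,"tool cm/row",(rt.inv().apply(d)/n*100).round(2))
        for k in range(n):
            X=x+d*(k+1)/n
            g=lambda a:np.concatenate([(fk2(a,p)[0]-X)*50,(rt.inv()*fk2(a,p)[1]).as_rotvec()*20,(a-q)*.05])
            qn=np.clip(q,LO+1e-4,HI-1e-4);q2=least_squares(g,qn,bounds=(LO,HI),max_nfev=30).x
            q=q2
        x=w;y,r,pts=fk2(q,p);print(w,"err",np.linalg.norm(y-w).round(4),(rt.inv()*r).magnitude().round(3),q.round(2),"elbow",pts[3].round(2),"wrist",pts[5].round(2))
    return q
E
python3 - <<'E'
from plan import *
q=[-1.16,.332,.867,1.278,-.833,1.34,-.528]
print("A");run(q,[[.75,.15,.55],[.70,-.30,.45],[.48,-.30,.25]])
print("B");run(q,[[.55,.15,.58],[.5,-.3,.5],[.48,-.3,.25]])
E
```

```text
A
rows 11 tool cm/row [-2.27  1.98 -1.73]Traceback (most recent call last):
  File "<stdin>", line 3, in <module>
  File "plan.py", line 13, in run
    x=w;y,r,pts=fk2(q,p);print(w,"err",np.linalg.norm(y-w).round(4),(rt.inv()*r).magnitude().round(3),q.round(2),"elbow",pts[3].round(2),"wrist",pts[5].round(2))
                                                                    ^^^^^^^^^^^^^^^^^^^^^^^^^^^^^^
AttributeError: 'float' object has no attribute 'round'
```

```bash
sed -i 's/(rt.inv()\*r).magnitude().round(3)/round(float((rt.inv()*r).magnitude()),3)/' plan.py
python3 - <<'E'
from plan import *
q=[-1.16,.332,.867,1.278,-.833,1.34,-.528]
print("A");run(q,[[.75,.15,.55],[.70,-.30,.45],[.48,-.30,.25]])
print("B");run(q,[[.55,.15,.58],[.5,-.3,.5],[.48,-.3,.25]])
E
```

```text
A
rows 11 tool cm/row [-2.27  1.98 -1.73]
[0.75 0.15 0.55] err 0.0 0.0 [-0.45  0.5   0.82  1.08 -1.02  1.73 -0.07] elbow [0.23 0.06 0.78] wrist [ 0.72 -0.05  0.82]
rows 14 tool cm/row [-2.98  0.39 -1.39]
[ 0.7  -0.3   0.45] err 0.0 0.0 [ 0.3   0.75  0.71  0.87 -1.02  2.02  0.43] elbow [ 0.32 -0.15  0.7 ] wrist [ 0.67 -0.5   0.72]
rows 9 tool cm/row [-1.84 -2.27  1.54]
[ 0.48 -0.3   0.25] err 0.0 0.0 [ 0.25  0.57  0.76  1.64 -0.78  1.66  0.96] elbow [ 0.25 -0.11  0.77] wrist [ 0.45 -0.5   0.52]
B
rows 11 tool cm/row [-2.48  0.19 -2.11]
[0.55 0.15 0.58] err 0.0 0.0 [-0.99  0.01  1.03  1.5  -0.66  1.56 -0.21] elbow [ 0.01 -0.05  0.84] wrist [ 0.52 -0.05  0.85]
rows 14 tool cm/row [-2.89  0.38 -1.5 ]
[ 0.5 -0.3  0.5] err 0.0 0.0 [ 0.22  0.47  0.86  1.26 -0.8   2.05  0.67] elbow [ 0.2  -0.09  0.79] wrist [ 0.47 -0.5   0.77]
rows 8 tool cm/row [-1.94 -0.08  2.46]
[ 0.48 -0.3   0.25] err 0.0 0.0 [ 0.22  0.59  0.81  1.64 -0.8   1.68  0.98] elbow [ 0.26 -0.1   0.77] wrist [ 0.45 -0.5   0.52]
```

Emit:
arm_command:
  targets:
    - [[1,-1.3,0.6,-1.1,0],[1,-2.5,1.2,-2.2,0],[1,-2.5,1.2,-2.2,0],[1,-2.5,1.2,-2.2,0],[1,-2.5,1.2,-2.2,0],[1,-2.5,1.2,-2.2,0],[1,-2.5,1.2,-2.2,0],[1,-2.5,1.2,-2.2,0],[1,-2.5,1.2,-2.2,0],[1,-2.5,1.2,-2.2,0],[1,-1.3,0.6,-1.1,0],[1,0,0,0,0]]

```text
time_s: 32.28
eef_pos: [0.6491, 0.1482, 0.5786]
eef_rot: [-0.217, 0.746, 0.584, 0.234]
ft_force: [-1.1, 0.3, 0.7]
finger_gap: 0.004
grip_force: 0.0
```

```bash
python3 ob.py
```

```text
[-0.67   0.3    0.954  1.294 -0.899  1.696 -0.078] [0.649 0.148 0.579] [-1.101  0.265  0.738]
xt [0.208 0.77  0.603] yt [ 0.974 -0.223 -0.051] zt [ 0.095  0.598 -0.796] lean 37.24263704908733 az 80.93197709866956
```

Emit:
arm_command:
  targets:
    - [[1,-1.7,0.1,-0.7,0],[1,-3.4,0.3,-1.3,0],[1,-3.4,0.3,-1.3,0],[1,-3.4,0.3,-1.3,0],[1,-3.4,0.3,-1.3,0],[1,-3.4,0.3,-1.3,0],[1,-3.4,0.3,-1.3,0],[1,-3.4,0.3,-1.3,0],[1,-3.4,0.3,-1.3,0],[1,-3.4,0.3,-1.3,0],[1,-3.4,0.3,-1.3,0],[1,-3.4,0.3,-1.3,0],[1,-3.4,0.3,-1.3,0],[1,-1.7,0.1,-0.7,0],[1,0,0,0,0]]

```text
time_s: 33.53
eef_pos: [0.5783, -0.3003, 0.4427]
eef_rot: [-0.218, 0.746, 0.584, 0.232]
ft_force: [0.1, 0.9, 0.1]
finger_gap: 0.0
grip_force: 0.0
```

```bash
python3 ob.py
```

```text
[ 0.182  0.608  0.897  1.209 -0.918  2.004  0.668] [ 0.578 -0.3    0.443] [0.137 0.885 0.136]
xt [0.209 0.771 0.602] yt [ 0.974 -0.222 -0.055] zt [ 0.091  0.597 -0.797] lean 37.16937198876249 az 81.32321128517235
```

Emit:
arm_command:
  targets:
    - [[1,0,0,0,-0.085],[1,-1,-0.5,1.3,0],[1,-2.1,-1.1,2.5,0],[1,-2.1,-1.1,2.5,0],[1,-2.1,-1.1,2.5,0],[1,-2.1,-1.1,2.5,0],[1,-2.1,-1.1,2.5,0],[1,-2.1,-1.1,2.5,0],[1,-2.1,-1.1,2.5,0],[1,-2.1,-1.1,2.5,0],[1,-1,-0.5,1.3,0],[1,0,0,0,0],[1,0,0,0,0]]

```text
time_s: 34.62
eef_pos: [0.4816, -0.2948, 0.1504]
eef_rot: [-0.208, 0.719, 0.617, 0.242]
ft_force: [-0.7, -0.3, -0.3]
finger_gap: 0.001
grip_force: 0.0
```

```bash
cat >> ob.py <<'E'
import sys
if len(sys.argv)>1:
    d=np.array(eval(sys.argv[1]))-o["eef_pos"];print("need cm",M.T@d*100)
E
python3 ob.py "[.4795,-.279,.054]"
```

```text
[ 0.209  0.72   0.821  1.727 -0.889  1.575  1.199] [ 0.482 -0.295  0.15 ] [-0.738 -0.301 -0.293]
xt [0.121 0.787 0.605] yt [ 0.988 -0.152 -0.001] zt [ 0.091  0.598 -0.796] lean 37.23645298285701 az 81.36863001767902
need cm [-4.617 -0.433  8.597]
```

Emit:
arm_command:
  targets:
    - [[1,-1,-0.1,1.8,0],[1,-1.5,-0.2,2.8,0],[1,-1.5,-0.1,2.8,0],[1,-0.6,0,1.2,0],[1,0,0,0,0],[1,0,0,0,0]]

```text
time_s: 35.12
eef_pos: [0.4795, -0.2798, 0.0542]
eef_rot: [-0.208, 0.72, 0.617, 0.242]
ft_force: [0.0, -0.6, 0.8]
finger_gap: 0.004
grip_force: 0.0
```

```bash
python3 ob.py "[.4867-.0065*.132,-.2256-.0065*.991,.054]"; python3 - <<'E'
from plan import *
from station import get_obs
q=get_obs()["joint_positions"];u=np.array([.132,.991])
P=np.array([.4867,-.2256])
run(q,[[*(P-.0065*u),.054],[*(P+.12*u),.054],[*(P+.215*u),.054]],.03)
E
```

```text
[ 0.24   0.818  0.736  1.795 -0.96   1.441  1.29 ] [ 0.48  -0.28   0.054] [ 0.019 -0.607  0.788]
xt [0.122 0.787 0.605] yt [ 0.988 -0.153 -0.001] zt [ 0.091  0.598 -0.797] lean 37.19386102853008 az 81.29484495760441
need cm [ 3.826 -0.105  2.931]
rows 2 tool cm/row [ 1.91 -0.05  1.47]
[ 0.485842  -0.2320415  0.054    ] err 0.0 0.0 [ 0.17  0.78  0.73  1.87 -0.98  1.39  1.27] elbow [ 0.36 -0.11  0.7 ] wrist [ 0.45 -0.44  0.33]
rows 5 tool cm/row [ 2.01 -0.05  1.53]
[ 0.50254 -0.10668  0.054  ] err 0.0 0.0 [ 0.04  0.65  0.59  2.02 -1.02  1.21  1.14] elbow [ 0.31 -0.06  0.75] wrist [ 0.47 -0.31  0.33]
rows 4 tool cm/row [ 1.89 -0.05  1.44]
[ 0.51508  -0.012535  0.054   ] err 0.0 0.0 [ 0.05  0.54  0.35  2.09 -1.02  1.02  0.99] elbow [ 0.27 -0.07  0.78] wrist [ 0.48 -0.22  0.33]
```

Emit:
arm_command:
  targets:
    - [[1,0.8,-0.02,0.61,0],[1,0.8,-0.02,0.61,0],[1,0.8,-0.02,0.61,0],[1,0.64,-0.02,0.49,0],[1,0.4,-0.01,0.3,0],[1,0.4,-0.01,0.3,0],[1,0.4,-0.01,0.3,0],[1,0.4,-0.01,0.3,0],[1,0.4,-0.01,0.3,0],[1,0.64,-0.02,0.49,0],[1,0.8,-0.02,0.61,0],[1,0.8,-0.02,0.61,0],[1,0.8,-0.02,0.61,0],[1,0.8,-0.02,0.61,0]]

```text
time_s: 36.28
eef_pos: [0.4933, -0.1679, 0.0524]
eef_rot: [-0.208, 0.72, 0.616, 0.242]
ft_force: [-1.3, -4.3, 0.5]
finger_gap: 0.007
grip_force: 2.2
```

```bash
python3 ob.py "[.5155,-.0045,.054]"
```

```text
[ 0.112  0.703  0.647  1.956 -0.991  1.288  1.202] [ 0.493 -0.168  0.052] [-1.337 -4.341  0.519]
xt [0.123 0.787 0.605] yt [ 0.988 -0.153 -0.002] zt [ 0.091  0.598 -0.796] lean 37.20370439081143 az 81.36126362609458
need cm [13.222 -0.314  9.842]
```

Emit:
arm_command:
  targets:
    - [[1,0.8,-0.02,0.6,0],[1,0.8,-0.02,0.6,0],[1,0.8,-0.02,0.6,0],[1,0.8,-0.02,0.6,0],[1,0.8,-0.02,0.6,0],[1,0.8,-0.02,0.6,0],[1,0.8,-0.02,0.6,0],[1,0.8,-0.02,0.6,0],[1,0.8,-0.02,0.6,0],[1,0.8,-0.02,0.6,0]]

```text
time_s: 37.12
eef_pos: [0.5067, -0.0686, 0.0531]
eef_rot: [-0.208, 0.72, 0.616, 0.242]
ft_force: [-0.5, -4.6, -1.5]
finger_gap: 0.008
grip_force: 2.2
```

```bash
python3 ob.py "[.5155,-.0045,.054]"
```

```text
[ 0.061  0.593  0.469  2.057 -1.006  1.115  1.071] [ 0.507 -0.069  0.053] [-0.46  -4.65  -1.519]
xt [0.123 0.787 0.605] yt [ 0.988 -0.153 -0.002] zt [ 0.091  0.598 -0.796] lean 37.209849443546936 az 81.35965331723659
need cm [ 5.204 -0.115  3.84 ]
```

Emit:
arm_command:
  targets:
    - [[1,0.8,-0.02,0.6,0],[1,0.8,-0.02,0.6,0],[1,0.8,-0.02,0.6,0],[1,0.8,-0.02,0.6,0],[1,0.56,-0.01,0.42,0],[1,0.4,-0.01,0.3,0],[1,0,0,0,0]]

```text
time_s: 37.7
eef_pos: [0.5136, -0.0166, 0.0537]
eef_rot: [-0.209, 0.719, 0.617, 0.242]
ft_force: [0.9, 0.5, 0.2]
finger_gap: 0.005
grip_force: 0.1
```

```bash
python3 ob.py "[.5155,-.0045,.054]"
```

```text
[ 0.065  0.545  0.337  2.092 -1.011  1.017  0.99 ] [ 0.514 -0.017  0.054] [0.874 0.478 0.15 ]
xt [0.122 0.786 0.606] yt [ 0.988 -0.152 -0.002] zt [ 0.09   0.599 -0.796] lean 37.28242805466142 az 81.42526563435636
need cm [ 0.992 -0.001  0.718]
```

Emit:
arm_command:
  targets:
    - [[1,0.24,0,0.18,0],[1,0.24,0,0.18,0],[1,0.24,0,0.18,0],[1,0.16,0,0.12,0]]

```text
time_s: 38.03
eef_pos: [0.5154, -0.0071, 0.0535]
eef_rot: [-0.208, 0.72, 0.616, 0.242]
ft_force: [0.3, -3.3, 1.2]
finger_gap: 0.006
grip_force: 2.0
```

Emit:
arm_command:
  targets:
    - [[1,0.16,0,0.12,0],[1,0.16,0,0.12,0],[1,0.16,0,0.12,0]]

```text
time_s: 38.28
eef_pos: [0.5171, -0.005, 0.0531]
eef_rot: [-0.206, 0.722, 0.616, 0.241]
ft_force: [-5.3, -33.0, 8.2]
finger_gap: 0.005
grip_force: 16.5
```

Emit:
arm_command:
  targets:
    - [[1,-0.16,0,-0.12,0],[1,-0.4,0,-0.3,0],[1,-1.6,0,-1.2,0],[1,-2.4,0,-1.8,0],[1,-3.2,0,-2.4,0],[1,-3.2,0,-2.4,0],[1,-3.2,0,-2.4,0],[1,-3.2,0,-2.4,0],[1,0,0,-3,0],[1,0,0,-3,0],[1,0,0,0,0],[1,0,0,0,0]]

```text
time_s: 39.28
eef_pos: [0.4778, -0.2523, 0.1007]
eef_rot: [-0.208, 0.72, 0.616, 0.242]
ft_force: [0.5, 0.7, 0.7]
finger_gap: 0.007
grip_force: 0.0
```

```bash
python3 ob.py; python3 - <<'E'
from station import *
from h import *
np.set_printoptions(precision=4,suppress=True)
c=capture("wrist");C=cloud(c);x,y,z=C[...,0],C[...,1],C[...,2]
e=(z>.06)&(z<.084)&(y<.03)&(y>-.1)&(abs(x-.517)<.03);p=C[e]
print("end plate rear y near x=.517:",e.sum(),np.percentile(p[:,1],[5,25,50,75,95]) if e.sum() else 0)
cv2.imwrite("pics/w5.png",c["frame"][:,:,::-1])
t=capture("top");f=cv2.resize(t["frame"][130:290,170:400,::-1],None,fx=3,fy=3,interpolation=cv2.INTER_CUBIC)
w=cv2.resize(c["frame"][:,:,::-1],(640,480))[:, :]
cv2.imwrite("pics/fin.png",np.vstack([cv2.resize(w,(400,300)),cv2.resize(f,(400,278))]))
C=cloud(t)
m=(np.hypot(C[...,0]-.36,C[...,1]+.419)<.04);print("bottle top z",C[m][:,2].max(),(C[m][C[m][:,2]>.105]).mean(0))
E
```

```text
[ 0.386  0.624  0.451  1.822 -0.781  1.328  1.088] [ 0.478 -0.252  0.101] [0.48  0.679 0.701]
xt [0.123 0.787 0.605] yt [ 0.988 -0.154 -0.001] zt [ 0.093  0.597 -0.797] lean 37.193855244596975 az 81.19463499834295
end plate rear y near x=.517: 175 [-0.0031 -0.0012  0.0007  0.0026  0.0044]
bottle top z 0.5786128811020493 [ 0.3729 -0.411   0.3959]
```

View pics/fin.png

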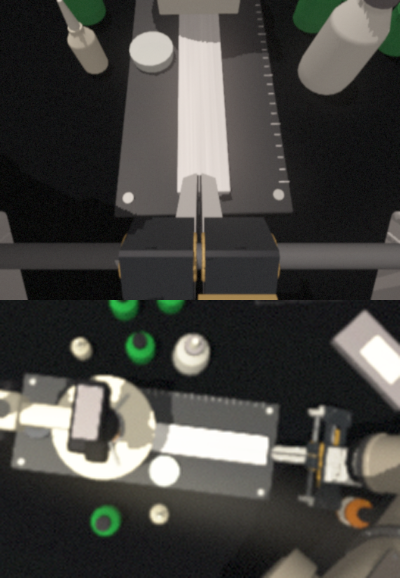

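Emit:
arm_command:
  targets:
    - [[1,1.2,0,-1.6,0],[1,2.4,0,-3.2,0],[1,2.4,0,-3.2,0],[1,2.4,0,-3.2,0],[1,2.4,0,-3.2,0],[1,0,0,0,0],[1,0,0,0,0]]

```text
time_s: 39.97
eef_pos: [0.4785, -0.2518, 0.2812]
eef_rot: [-0.208, 0.719, 0.617, 0.242]
ft_force: [-0.3, 0.5, -0.6]
finger_gap: 0.004
grip_force: 0.0
```

```bash
python3 - <<'E'
from station import *
from h import *
np.set_printoptions(precision=4,suppress=True)
print(get_obs()["eef_pos"])
for n in("scene","top","wrist"):
    s=capture(n);C=cloud(s);f=s["frame"].astype(int)
    near=np.hypot(C[...,0]-.36,C[...,1]+.419)<.06
    m=near&(C[...,2]>.105)&(C[...,2]<.13);b=near&(C[...,2]>.01)&(C[...,2]<.08)
    print(n,m.sum(),C[m].mean(0) if m.any() else 0,C[m].max(0) if m.any() else 0,b.sum(),C[b].mean(0) if b.any() else 0)
    if n=="wrist":
        e=(C[...,2]>.06)&(C[...,2]<.084)&(abs(C[...,1])<.05)&(abs(C[...,0]-.517)<.04);print("endplate",e.sum(),np.percentile(C[e][:,1],[5,50,95]) if e.any() else 0)
        k=(C[...,2]>.095)&(C[...,2]<.12)&(abs(C[...,1]-.075)<.08)&(abs(C[...,0]-.52)<.09);print("knob",k.sum(),C[k].mean(0) if k.any() else 0)
E
```

```text
[ 0.4785 -0.2518  0.2812]
scene 41 [ 0.3619 -0.4256  0.1155] [ 0.3815 -0.4098  0.1254] 213 [ 0.3742 -0.4318  0.0487]
top 17 [ 0.3497 -0.4171  0.1198] [ 0.3538 -0.4076  0.1275] 81 [ 0.3465 -0.4059  0.0556]
wrist 0 0 0 0 0
endplate 1222 [-0.0033  0.0067  0.0391]
knob 0 0
```

```bash
python3 -c "
from station import *
print(sign_off())"
```

```text
the job is handed in; nothing more can be done
None
```

The job is handed in at about 40 s of robot time: the bottle stands upright on open bench and the carriage is home against the stop. The table measured 89.9° clockwise just before the push, but I could not see the knob under the lamp afterwards. The wrist force briefly read about 100 N while I leaned the tool near the microscope. I took that for a joint stop, but contact with the microscope is not ruled out. Two joints (3 and 5) also read a few thousandths of a radian past their listed range, and sign-off returned no verdict.

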